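# Clamp a joining plate onto a profile

## Task

Clamp the steel joining plate down on the aluminium profile with the bench clamp: gently push its sliding jaw down the upright bar, pressing on the ribbed rest close to the bar, until the pad lands on the plate and the jaw tips up and binds on the bar; only then turn the wooden handle clockwise until the clamp is firmly tight, but do not overtighten it (about a third of a turn after the jaw has bound is right). Do not let the plate or the profile shift, leave everything else on the bench alone, and let go at the end.

Things in the scene. Friction and masses are not known exactly. Their poses are not given: they have to be found in the camera images.
- station: fixed clamping station: dark steel base plate 210 x 160 x 20 mm with a bright flat steel bar (25 x 10 mm) standing upright on it, top of the bar 187 mm above the bench. Origin: middle of the base plate's underside, on the bench. x axis: level, from the screw towards the bar (bar at x = +70 mm, screw axis at x = -50 mm, both at y = 0). z up.
- jaw_slide (a joint): how far the sliding jaw has come down the bar, m; 0 = top, end stop at 0.065. Grey jaw: a collar 78 mm high round the bar and a level arm 20 mm wide and 24 mm high that reaches from the bar over the work. Rubbing on the bar holds it up; sliding it down takes about 3 N. The arm's mid-height at the bar is 155 mm above the bench minus this value.
- jaw (a joint): tip of the jaw on the bar, rad; 0 = level (a stop), positive = screw end up. When the pad bears on the plate and the rest is pushed down 4 to 5 mm more (about 10 N), the jaw tips to about 0.05, where it bites on the bar and the push stiffens to some 17 N per mm. 14 N is enough: the pad then presses with 8 N and the jaw stays tipped when let go; 40 N is too hard. Pushed above the screw it does not tip.
- handle (a joint): turn of the screw handle, rad, growing clockwise seen from above; starts at 0 to 0.3, end stop 6.5. Each rad moves screw, handle and pad 1.91 mm down. Turning takes 0.12 Nm idle; with the jaw bound each rad adds about 17 N of clamping force and 0.03 Nm. Stays where left. Wanted: a clamping force of 30 to 60 N; 45 N is right, about 2.1 rad after the jaw was bound with a 14 N push.
- rest (a point): middle of the top of the ribbed rest on the jaw's arm, 30 mm (along the arm) x 32 mm, the place to push down, 47 mm from the bar's middle towards the screw; 24 mm above the arm's mid-height. At the start the bar reaches up to 32 mm higher than the rest, at the end about 60 mm.
- grip (a point): middle of the top of the wooden handle, on the vertical screw axis 120 mm from the bar's middle. The handle is a bar 64 x 14 x 26 mm (long, thick, high), long along this frame's x axis; below it is only a round spindle of 12 mm, its underside 22 mm above the arm's top before screwing. It can be gripped across its 14 mm from above.
- pad_face (a point): middle of the underside of the round pad (28 mm across) at the lower end of the screw; touches the plate's top when its height is 68 mm above the bench.
- pad: the round pad at the lower end of the screw (28 mm across, 12 mm high); origin in the middle of its underside.
- plate: loose steel joining plate 38 x 80 x 8 mm, lying on the profile under the pad; origin in the middle of its underside, 60 mm above the bench; long along its y.
- profile: loose grooved aluminium profile 40 x 150 x 40 mm, lying on the base plate under the pad; origin in the middle of its underside; long along its y.
- dowel: bystander: steel pin 16 mm across, 35 mm high, standing on the base plate; origin under its middle
- collar: bystander: dark steel ring 34 mm across, 12 mm high, lying on the base plate; origin under its middle
- green_bin: bystander: open green bin 160 x 100 x 75 mm; origin under its middle
- blue_tray: bystander: open blue tray 200 x 150 x 50 mm; origin under its middle
- screwdriver: bystander: screwdriver lying on the bench; origin under its middle
- wrench: bystander: wrench lying on the bench; origin under its middle
- can: bystander: steel can 60 mm across, 100 mm high; origin under its middle
- hammer: bystander: hammer lying on the bench; origin under its middle
There are look-alikes about, which are no part of the job. There is more than one size of the profile; the job needs the larger. Of the things that look like the plate, the smaller one is meant.

How it is judged:
On the way:
1. before the handle is turned, the jaw has been slid down until its pad bears on the plate and the jaw is tipped, bound on the bar (contact force between pad and plate above 5 N and value of joint jaw above 0.035 rad and value of joint handle below 0.6 rad), for 0.2 s.
At the end, for the whole second after the job is handed in: The pad presses the plate with 30 to 60 N, the jaw is tipped on the bar by more than 0.03 rad, plate and profile lie within 8 mm of where they started (the plate within 6 mm of the profile's middle line), at rest, and the robot has let go (contact force between pad and plate between 30 and 60 N and value of joint jaw above 0.03 rad and x of plate in the frame of profile between -0.006 and 0.006 m and distance of each of plate, profile from where it was at the start of the episode below 0.008 m and linear speed of plate below 0.01 m/s); the robot touches nothing.
It fails at once if the clamp is overtightened: more than 70 N on the plate (contact force between pad and plate above 70 N).
It fails at once if the jaw is rammed down: more than 20 N on the plate before the handle has been turned (contact force between pad and plate above 20 N and value of joint handle below 0.32 rad).
It fails at once if the plate or the profile is shifted by more than 12 mm (distance of any of plate, profile from where it was at the start of the episode above 0.012 m).
It fails at once if a bystander is moved by more than 25 mm (distance of any of dowel, collar, green_bin, blue_tray, screwdriver, wrench, can, hammer from where it was at the start of the episode above 0.025 m).
It also fails if it takes over 61 s, if anything falls off the work surface, if the arm or the gripper's body presses on something with over 40 N, if the wrist force passes 120 N, or if a joint passes its speed limit or range.

## Robot

A 6-joint arm with a two-finger parallel gripper is mounted at the origin on the work surface. World frame = base frame: x ahead of the robot, y to its left, z up, the work surface at z = 0. Lengths are in m, angles in rad, forces in N, time in s.
With the tool pointing down it reaches from about 0.35 to 1 m from the base axis. Payload 7.1 kg.
Tool frame: the origin (TCP) lies on the centre line of the jaws, within the pads' length; the fingertips stand 8 mm ahead of it and the grasp point (between the pads) lies 11 mm behind it; z points along the fingers, y is the direction in which the jaws open and shut (so a half turn about z gives the same grasp; the last joint's range is limited). The gripper opens to 85 mm and grips with 20 to 120 N. Pads are 22 mm wide; open, the fingers measure 114 mm over their backs; the gripper's body (76 mm by 85 mm) begins 54 mm behind the grasp point. The pads swing forward as they close: fully open they stand 13 mm farther back than shut.
Start: joints at [1.261, 0.423, 1.63, -0, 1.089, -0.019], TCP at [0.179, 0.599, 0.239] pointing down, gripper open.
Joint ranges: [-3, 3], [-0.9, 2.11], [0.09, 2.58], [-1.31, 4.45], [0.11, 2.69], [-2.54, 2.54]. Speed limits (rad/s): [2.39, 2.39, 3.01, 3.14, 3.14, 3.14].

## Interface

Orientations are given as a rotation vector (axis times angle).
In Python, from bench import monitor, vision, ctrl, finder gives the robot as it stands.
- The arm moves only by the tool carry_out, never from a script. Its argument "plan" is a list of rows, each a list of 3 entries, a list of its own where there are three numbers: the shift along the tool's x, y, z in m, then the turn, a rotation vector about the tool's x, y, z in degrees, then the finger opening in m, from 0 to 0.0854. In form: [[[dx, dy, dz], [rx, ry, rz], claw], ...]. A call has 1 to 5 rows; each row is the pose to reach, as a shift and turn from the pose commanded when the call began, along the tool's axes at that moment; what a row does not reach only later rows make up. A row lasts 1/12 s, in which the tool goes at most 41.7 mm and 7.16 degrees, less where a joint would pass 70% of its speed; a pose out of reach is approached as far as the arm can. A call with a gripper value outside its range is refused whole. The fingers move at their own pace and stop on an object; "grip_force" is the grip in N (left out, the last holds). Time passes only in rows, so rows that repeat a pose let the fingers close. It gives the time, the measured TCP pose, the force and the opening at its end, in the units of the state.
- monitor.state(): the state, without advancing time (a new reading comes with each control period).
- vision.capture(name): name is "side" or "top"; returns a dict with "color" (480x640x3 uint8, red, green, blue), "K" (3x3 intrinsics, pixels), "k1" (the pictures are not rectified: a ray, as slopes to the right and down, at radius r is drawn at 1 + k1 r^2 times it, then the intrinsics apply), "pose" (4x4, takes a point from camera to world coordinates). Camera axes: x right, y down, z forward; pixel columns grow to the right and rows downward; lengths in m; the calibration is good to about 2 mm. A picture is of the moment at which its call begins. There is no depth.
- ctrl.job_done(): hands the job in, once; it reports no verdict.
Trained networks look in a picture, given as the dict that the camera call returned (one of the last four; its "shot" number tells which), for a name from the list of things; names that differ only in an ending like _2 or _b are one class to them, and where a whole thing is asked for, a point or a joint stands for the part that bears it (a point fixed in the world has none). Each returns a list of dicts, best first, with "confidence" (0 to 1); they miss things now and then, are a little off and sometimes report something else, mostly with a low value. They report only what shows in the picture. A call takes as long as a camera call. They do not tell look-alikes from the thing itself.
- finder.spot_in(picture, thing): "centre" ([x, y, z] in m, in world coordinates, good to about 4 mm: the middle of the surface that is visible of it).
- finder.place_of(picture, thing): "centre" ([x, y, z] in m, in world coordinates, good to about 4 mm: a listed point, or the origin of a listed thing).
The state is a dict: "time": time; "q": joint angles; "qd": joint speeds; "joint_torque": joint torques, N m; "eef_pos": TCP position; "eef_rot": TCP orientation; "contact_force": force on the tool from outside, world axes, zero at the start; "ft_torque": the same for the moment, N m; "finger_gap": finger opening in m.
Only numpy, scipy, OpenCV 4.12 (cv2) and the standard library are available. Lean on these libraries where they do the work, as an engineer would, in place of code of your own. Each camera call takes 0.05 s, during which the arm holds its last target.

## Working session

There is one attempt and no reset: what is moved stays moved. The work goes in short steps, Python scripts to look and compute and a tool call to move; the robot and the scene stay as the last step left them, time stands still between calls to the robot, and variables do not carry over. Pictures are saved under pics/ and viewed, and the job is handed in when it is done.

Besides the shell and the picture viewer there is one more tool, called after "Emit:" as name(argument=value, ...) on one line, values as JSON. carry_out: Moves the arm, as the interface text tells. Its arguments: {"type":"object","properties":{"plan":{"type":"array"},"grip_force":{"type":"number"}},"required":["plan"]}

```bash
ls; mkdir -p pics; cat > h.py <<'E'
import numpy as np, cv2
from bench import monitor, vision, ctrl, finder
def save(p,n): cv2.imwrite('pics/'+n+'.png', p['color'][:,:,::-1])
def proj(p,X):
    T=np.linalg.inv(p['pose']); c=T[:3,:3]@np.array(X)+T[:3,3]; s=c[:2]/c[2]; s=s*(1+p['k1']*(s@s)); return (p['K']@[s[0],s[1],1])[:2]
E
python3 - <<'E'
from h import *
np.set_printoptions(precision=4,suppress=True)
print(monitor.state())
for n in ['side','top']:
    p=vision.capture(n); save(p,n+'0'); print(n,p['pose'],p['k1'])
    for t in ['station','rest','grip','pad_face','plate','profile','dowel','collar']:
        for r in finder.place_of(p,t)[:4]: print(t,np.round(r['centre'],4),round(r['confidence'],2),np.round(proj(p,r['centre'])))
E
```

```text
pics
{'time': 0.0, 'q': array([ 1.261 ,  0.4238,  1.6307,  0.    ,  1.0886, -0.019 ]), 'qd': array([-0.0018, -0.0001,  0.001 ,  0.0012, -0.0007, -0.    ]), 'joint_torque': array([ -0.0017, -55.7401, -28.1747,  -0.0001,   0.0073,  -0.    ]), 'eef_pos': array([0.179 , 0.5982, 0.2385]), 'eef_rot': array([-0.4551, -3.1082,  0.0024]), 'contact_force': array([-1.2167,  0.0682,  0.0011]), 'ft_torque': array([ 0.0587, -0.0528, -0.025 ]), 'finger_gap': 0.0853072900211152}
side [[-0.9254 -0.277   0.2588  0.1153]
 [-0.3789  0.6527 -0.6561  0.9323]
 [ 0.0128 -0.7052 -0.7089  1.1708]
 [ 0.      0.      0.      1.    ]] -0.08965433647104597
station [ 0.5408  0.1347 -0.0016] 0.73 [275. 327.]
rest [0.5639 0.1253 0.1782] 0.68 [264. 272.]
grip [0.4969 0.1538 0.212 ] 0.7 [286. 279.]
pad_face [0.4981 0.1524 0.1109] 0.48 [286. 308.]
pad_face [ 0.7107 -0.2969  0.001 ] 0.39 [285. 203.]
plate [0.496  0.143  0.0624] 0.61 [289. 319.]
profile [ 0.4231 -0.0676  0.0012] 0.91 [348. 284.]
profile [0.4976 0.1486 0.017 ] 0.69 [288. 332.]
dowel [0.585  0.1854 0.0232] 0.47 [249. 331.]
collar [0.5745 0.0569 0.0171] 0.6 [275. 296.]
top [[ 0.0065 -0.9949  0.1006  0.3611]
 [-1.     -0.0069 -0.0036 -0.0019]
 [ 0.0043 -0.1006 -0.9949  1.3368]
 [ 0.      0.      0.      1.    ]] 0.02184431602161969
station [0.5456 0.1319 0.0014] 0.55 [264. 219.]
rest [0.5629 0.1274 0.1745] 0.91 [259. 200.]
rest [0.2952 0.2925 0.0004] 0.25 [198. 318.]
grip [0.4912 0.1517 0.2138] 0.78 [245. 230.]
plate [ 0.5931 -0.0815  0.0008] 0.7 [349. 201.]
plate [0.4935 0.1456 0.0601] 0.69 [256. 237.]
plate [ 0.4768  0.4612 -0.0049] 0.61 [134. 245.]
profile [0.4928 0.1516 0.0223] 0.98 [255. 239.]
profile [ 0.427  -0.0672  0.0021] 0.79 [343. 266.]
profile [ 0.7124 -0.2974 -0.0003] 0.45 [433. 156.]
dowel [0.59   0.1853 0.0183] 0.47 [243. 200.]
dowel [0.5748 0.0587 0.0171] 0.37 [293. 207.]
collar [0.5722 0.0589 0.0166] 0.57 [293. 208.]
```

View pics/side0.png

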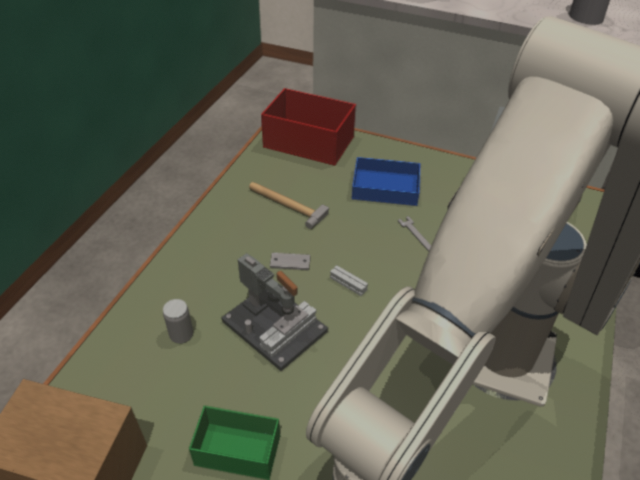

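```bash
python3 -c "
import cv2
a=cv2.imread('pics/top0.png');cv2.imwrite('pics/top0z.png',cv2.resize(a[140:290,180:360],None,fx=4,fy=4,interpolation=2))
a=cv2.imread('pics/side0.png');cv2.imwrite('pics/side0z.png',cv2.resize(a[230:380,190:370],None,fx=4,fy=4,interpolation=2))"
```

```text
(no output)
```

View pics/top0z.png

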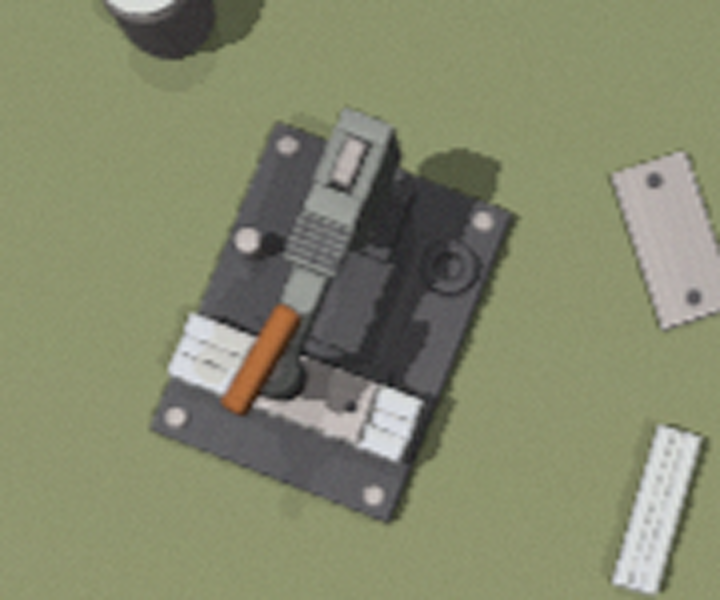

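View pics/side0z.png

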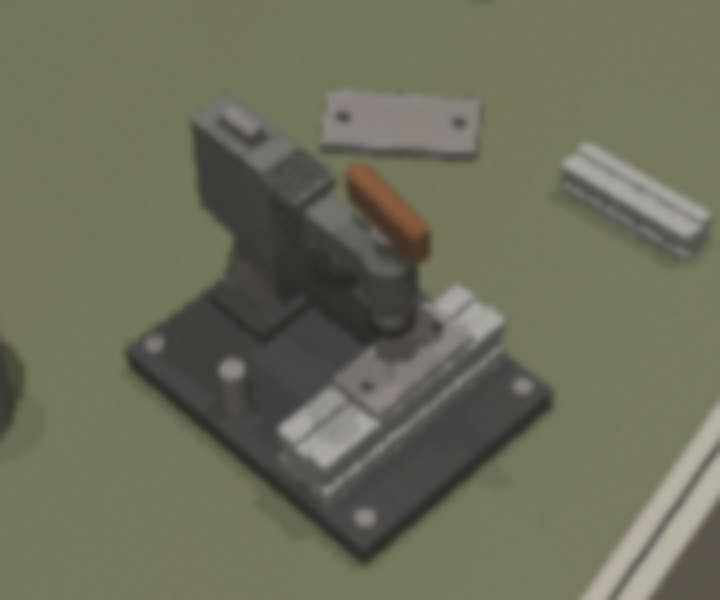

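```bash
cat >> h.py <<'E'
def ray(p,uv,z):
    K=p['K']; d=np.array([[p['k1'],0,0,0]],float)
    s=cv2.undistortPoints(np.array([[uv]],float),K,np.array([p['k1'],0,0,0.]))[0,0]
    d=p['pose'][:3,:3]@[s[0],s[1],1]; o=p['pose'][:3,3]; return o+d*(z-o[2])/d[2]
E
python3 - <<'E'
from h import *
np.set_printoptions(precision=4,suppress=True)
p=vision.capture('top')
c=np.array([(275,122),(515,213),(388,522),(150,430)])/4+[180,140]
W=np.array([ray(p,u,.02)[:2] for u in c]); print('top',W.mean(0)); e=[W[0]-W[3],W[1]-W[2]]
print([ (np.linalg.norm(x),np.degrees(np.arctan2(x[1],x[0]))) for x in e]); x=W[0]-W[1]; print(np.linalg.norm(x),np.degrees(np.arctan2(x[1],x[0]))-90)
b=(np.array([350,162])/4+[180,140]); print('bar top',ray(p,b,.187))
h=[ray(p,np.array(u)/4+[180,140],.212)[:2] for u in [(290,314),(237,407)]];print('handle',h,np.mean(h,0),np.degrees(np.arctan2(*(h[0]-h[1])[::-1])))
print('rest',ray(p,np.array([318,243])/4+[180,140],.179))
s=vision.capture('side')
c=np.array([(130,352),(235,255),(548,397),(363,562)])/4+[190,230]
W=np.array([ray(s,u,.02)[:2] for u in c]); print('side',W)
print('bar top',ray(s,np.array([240,122])/4+[190,230],.187),'rest',ray(s,np.array([302,174])/4+[190,230],.179))
print('handle',[ray(s,np.array(u)/4+[190,230],.212) for u in [(362,172),(415,235)]])
E
```

```text
top [0.54   0.1331]
[(np.float64(0.20877484145875905), np.float64(-20.6766333211355)), (np.float64(0.20914916817839857), np.float64(-21.59180130232768))]
0.1620961851029835 -20.583711513097924
bar top [0.6053 0.1078 0.187 ]
handle [array([0.5173, 0.1361]), array([0.4672, 0.1632])] [0.4923 0.1497] -28.499965457877163
rest [0.5615 0.1254 0.179 ]
side [[0.6621 0.1739]
 [0.6384 0.0792]
 [0.4147 0.1064]
 [0.468  0.2559]]
bar top [0.6051 0.1128 0.187 ] rest [0.5586 0.1288 0.179 ]
handle [array([0.5145, 0.1414, 0.212 ]), array([0.4695, 0.1718, 0.212 ])]
```

Emit:
carry_out(plan=[[[-0.5015, -0.3426, -0.005], [0, 0, 4.3], 0], [[-0.5015, -0.3426, -0.005], [0, 0, 4.3], 0], [[-0.5015, -0.3426, -0.005], [0, 0, 4.3], 0], [[-0.5015, -0.3426, -0.005], [0, 0, 4.3], 0], [[-0.5015, -0.3426, -0.005], [0, 0, 4.3], 0]])

```text
time: 1.42
eef_pos: [0.311, 0.4354, 0.2412]
eef_rot: [0.57, 3.089, 0.0]
contact_force: [0.2, 0.8, 0.3]
finger_gap: 0.0258
```

Emit:
carry_out(plan=[[[-0.344, -0.2, 0], [0, 0, 0], 0], [[-0.344, -0.2, 0], [0, 0, 0], 0], [[-0.344, -0.2, 0], [0, 0, 0], 0], [[-0.344, -0.2, 0], [0, 0, 0], 0], [[-0.344, -0.2, 0], [0, 0, 0], 0]])

```text
time: 1.83
eef_pos: [0.442, 0.2729, 0.2414]
eef_rot: [0.571, 3.089, 0.001]
contact_force: [1.6, 1.0, -0.4]
finger_gap: -0.0002
```

Emit:
carry_out(plan=[[[-0.15, -0.09, 0], [0, 0, 0], 0], [[-0.15, -0.09, 0], [0, 0, 0], 0], [[-0.15, -0.09, 0], [0, 0, 0], 0], [[-0.15, -0.09, 0], [0, 0, 0], 0], [[-0.15, -0.09, 0], [0, 0, 0], 0]])

```text
time: 2.25
eef_pos: [0.5524, 0.1326, 0.2414]
eef_rot: [0.577, 3.085, -0.001]
contact_force: [-0.4, 0.7, 1.0]
finger_gap: -0.0001
```

Emit:
carry_out(plan=[[[0, 0, 0.01], [0, 0, 0], 0], [[0, 0, 0.01], [0, 0, 0], 0]])

```text
time: 2.42
eef_pos: [0.5477, 0.1366, 0.2291]
eef_rot: [-0.573, -3.086, 0.001]
contact_force: [-0.2, 0.3, 0.0]
finger_gap: 0.0
```

```bash
python3 - <<'E'
from h import *
np.set_printoptions(precision=4,suppress=True)
s=monitor.state(); print(s['eef_pos'],s['eef_rot'],s['contact_force'])
for n in ['side','top']:
    p=vision.capture(n)
    u=proj(p,s['eef_pos']).astype(int); print(n,u)
    for t in ['rest','grip']:
        for r in finder.place_of(p,t)[:2]: print(t,np.round(r['centre'],4),round(r['confidence'],2))
    a=p['color'][u[1]-70:u[1]+80,u[0]-90:u[0]+90,::-1]
    cv2.imwrite('pics/%s1.png'%n,cv2.resize(a,None,fx=4,fy=4,interpolation=2))
E
```

```text
[0.5477 0.1366 0.2291] [-0.5734 -3.0859  0.0012] [-0.1909  0.2614  0.0322]
side [267 261]
rest [0.5666 0.1268 0.1808] 0.91
grip [0.4957 0.1549 0.2139] 0.6
grip [ 0.456  -0.4937  0.0015] 0.36
top [251 203]
rest [0.5588 0.1235 0.175 ] 0.78
```

View pics/side1.png

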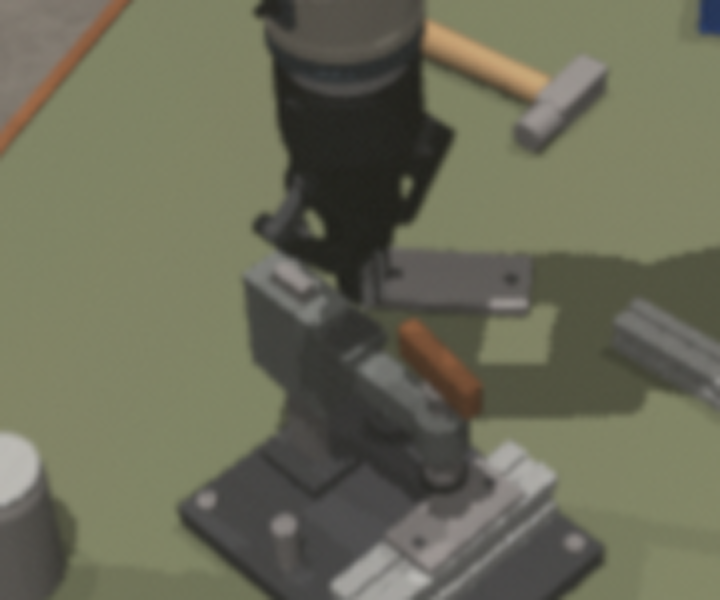

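View pics/top1.png

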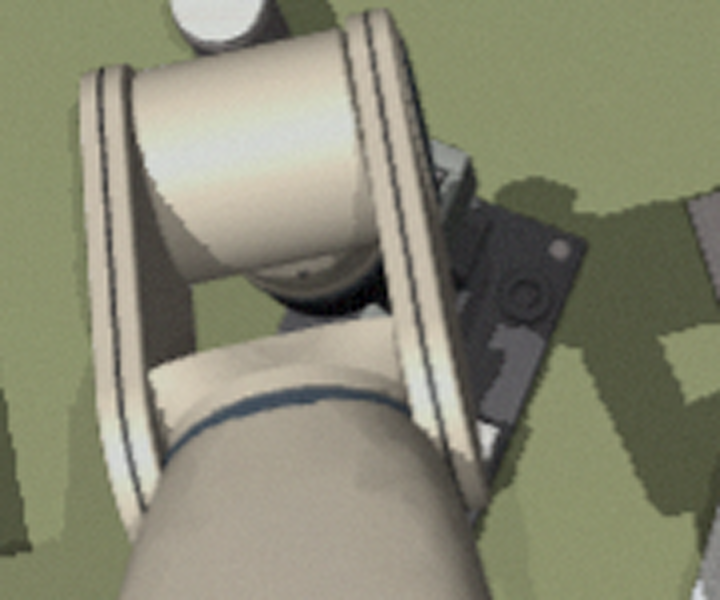

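Emit:
carry_out(plan=[[[-0.0173, -0.0053, 0], [0, 0, 0], 0], [[-0.0173, -0.0053, 0.01], [0, 0, 0], 0], [[-0.0173, -0.0053, 0.02], [0, 0, 0], 0], [[-0.0173, -0.0053, 0.03], [0, 0, 0], 0], [[-0.0173, -0.0053, 0.035], [0, 0, 0], 0]])

```text
time: 3.13
eef_pos: [0.5618, 0.1256, 0.1938]
eef_rot: [-0.571, -3.086, 0.002]
contact_force: [0.1, 0.0, -0.4]
finger_gap: 0.0002
```

```bash
python3 - <<'E'
from h import *
np.set_printoptions(precision=4,suppress=True)
s=monitor.state(); print(s['eef_pos'],s['eef_rot'],s['contact_force'])
for n in ['side']:
    p=vision.capture(n)
    u=proj(p,s['eef_pos']).astype(int); print(n,u)
    print(proj(p,s['eef_pos']-[0,0,.008]))
    for t in ['rest','grip','pad_face']:
        for r in finder.place_of(p,t)[:2]: print(t,np.round(r['centre'],4),round(r['confidence'],2))
    a=p['color'][u[1]-50:u[1]+70,u[0]-70:u[0]+70,::-1]
    cv2.imwrite('pics/%s2.png'%n,cv2.resize(a,None,fx=5,fy=5,interpolation=2))
E
```

```text
[0.5618 0.1256 0.1938] [-0.5711 -3.0863  0.0017] [ 0.0827  0.009  -0.379 ]
side [264 267]
[264.6771 270.0913]
rest [0.5645 0.128  0.1793] 0.95
rest [0.5433 0.1376 0.0003] 0.24
grip [0.4937 0.155  0.212 ] 0.7
pad_face [0.4997 0.1537 0.1108] 0.54
```

View pics/side2.png

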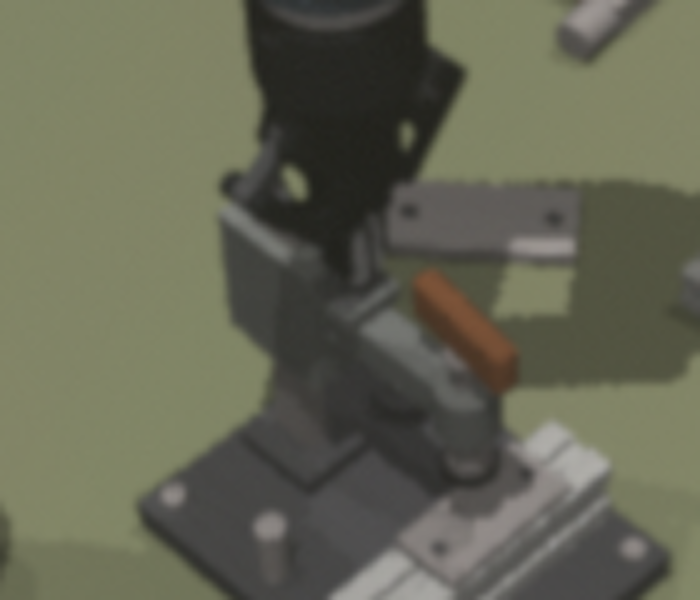

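Emit:
carry_out(plan=[[[0, 0, 0.003], [0, 0, 0], 0], [[0, 0, 0.006], [0, 0, 0], 0], [[0, 0, 0.009], [0, 0, 0], 0], [[0, 0, 0.012], [0, 0, 0], 0], [[0, 0, 0.015], [0, 0, 0], 0]])

```text
time: 3.75
eef_pos: [0.5633, 0.1258, 0.1811]
eef_rot: [0.571, 3.089, 0.0]
contact_force: [-0.8, 0.2, 3.5]
finger_gap: 0.0
```

Emit:
carry_out(plan=[[[0, 0, 0.003], [0, 0, 0], 0], [[0, 0, 0.006], [0, 0, 0], 0], [[0, 0, 0.009], [0, 0, 0], 0], [[0, 0, 0.012], [0, 0, 0], 0], [[0, 0, 0.015], [0, 0, 0], 0]])

```text
time: 4.17
eef_pos: [0.5632, 0.1258, 0.1658]
eef_rot: [0.571, 3.089, 0.0]
contact_force: [0.1, -0.1, 3.0]
finger_gap: 0.0
```

Emit:
carry_out(plan=[[[0, 0, 0.003], [0, 0, 0], 0], [[0, 0, 0.006], [0, 0, 0], 0], [[0, 0, 0.009], [0, 0, 0], 0], [[0, 0, 0.011], [0, 0, 0], 0], [[0, 0, 0.013], [0, 0, 0], 0]])

```text
time: 4.58
eef_pos: [0.5632, 0.1258, 0.1528]
eef_rot: [0.572, 3.089, 0.0]
contact_force: [0.2, 0.3, 3.3]
finger_gap: 0.0001
```

Emit:
carry_out(plan=[[[0, 0, 0.001], [0, 0, 0], 0], [[0, 0, 0.002], [0, 0, 0], 0], [[0, 0, 0.003], [0, 0, 0], 0]])

```text
time: 4.83
eef_pos: [0.5632, 0.1258, 0.15]
eef_rot: [0.571, 3.089, 0.0]
contact_force: [0.2, 0.3, 2.0]
finger_gap: 0.0004
```

Emit:
carry_out(plan=[[[0, 0, 0.001], [0, 0, 0], 0], [[0, 0, 0.002], [0, 0, 0], 0], [[0, 0, 0.003], [0, 0, 0], 0]])

```text
time: 5.08
eef_pos: [0.5632, 0.1258, 0.147]
eef_rot: [0.571, 3.089, 0.0]
contact_force: [0.7, -0.6, 2.3]
finger_gap: -0.0002
```

Emit:
carry_out(plan=[[[0, 0, 0.001], [0, 0, 0], 0], [[0, 0, 0.002], [0, 0, 0], 0]])

```text
time: 5.25
eef_pos: [0.5632, 0.1258, 0.145]
eef_rot: [0.571, 3.089, 0.0]
contact_force: [0.0, -0.3, 1.9]
finger_gap: -0.0003
```

Emit:
carry_out(plan=[[[0, 0, 0.0005], [0, 0, 0], 0], [[0, 0, 0.001], [0, 0, 0], 0]])

```text
time: 5.42
eef_pos: [0.5632, 0.1258, 0.144]
eef_rot: [0.571, 3.089, -0.0]
contact_force: [-0.1, -0.6, 2.7]
finger_gap: 0.0002
```

Emit:
carry_out(plan=[[[0, 0, 0.0005], [0, 0, 0], 0], [[0, 0, 0.001], [0, 0, 0], 0]])

```text
time: 5.58
eef_pos: [0.5633, 0.1258, 0.1431]
eef_rot: [0.571, 3.089, 0.0]
contact_force: [-0.4, 0.3, 4.3]
finger_gap: -0.0002
```

Emit:
carry_out(plan=[[[0, 0, 0.0005], [0, 0, 0], 0], [[0, 0, 0.001], [0, 0, 0], 0]])

```text
time: 5.75
eef_pos: [0.5634, 0.1258, 0.1424]
eef_rot: [0.571, 3.089, 0.0]
contact_force: [-0.2, -1.0, 7.0]
finger_gap: -0.0004
```

Emit:
carry_out(plan=[[[0, 0, 0.0005], [0, 0, 0], 0], [[0, 0, 0.001], [0, 0, 0], 0]])

```text
time: 5.92
eef_pos: [0.5635, 0.1258, 0.1417]
eef_rot: [0.571, 3.088, 0.0]
contact_force: [-0.5, -2.0, 10.9]
finger_gap: -0.0001
```

Emit:
carry_out(plan=[[[0, 0, 0.0003], [0, 0, 0], 0], [[0, 0, 0.0005], [0, 0, 0], 0]])

```text
time: 6.08
eef_pos: [0.5637, 0.1257, 0.1414]
eef_rot: [0.571, 3.088, 0.0]
contact_force: [0.1, -2.0, 11.6]
finger_gap: -0.0002
```

Emit:
carry_out(plan=[[[0, 0, 0], [0, 0, 0], 0], [[0, 0, 0], [0, 0, 0], 0]])

```text
time: 6.25
eef_pos: [0.5636, 0.1257, 0.1414]
eef_rot: [0.571, 3.088, 0.0]
contact_force: [-0.1, -2.3, 9.0]
finger_gap: -0.0001
```

```bash
cat > look.py <<'E'
from h import *
import sys
np.set_printoptions(precision=4,suppress=True)
s=monitor.state(); print(s['eef_pos'],s['eef_rot'],s['contact_force'],s['ft_torque'],s['q'][5])
p=vision.capture('side')
for t in ['rest','grip','pad_face','plate','profile']:
    for r in finder.place_of(p,t)[:2]: print(t,np.round(r['centre'],4),round(r['confidence'],2))
a=p['color'][230:350,210:350,::-1]
cv2.imwrite('pics/%s.png'%sys.argv[1],cv2.resize(a,None,fx=5,fy=5,interpolation=2))
E
python3 look.py side3
```

```text
[0.5636 0.1257 0.1414] [0.5713 3.088  0.0003] [-0.1381 -2.2751  8.9736] [-0.1664  0.1783 -0.028 ] -1.0057758511883987
rest [0.4969 0.1428 0.0616] 0.62
rest [0.5651 0.1261 0.1351] 0.59
grip [0.4973 0.152  0.1709] 0.53
pad_face [0.4992 0.1518 0.0669] 0.57
plate [ 0.5975 -0.08   -0.0051] 0.7
plate [0.4959 0.1433 0.062 ] 0.63
profile [0.4949 0.1522 0.0164] 0.8
profile [ 0.425  -0.0673 -0.0005] 0.56
```

View pics/side3.png

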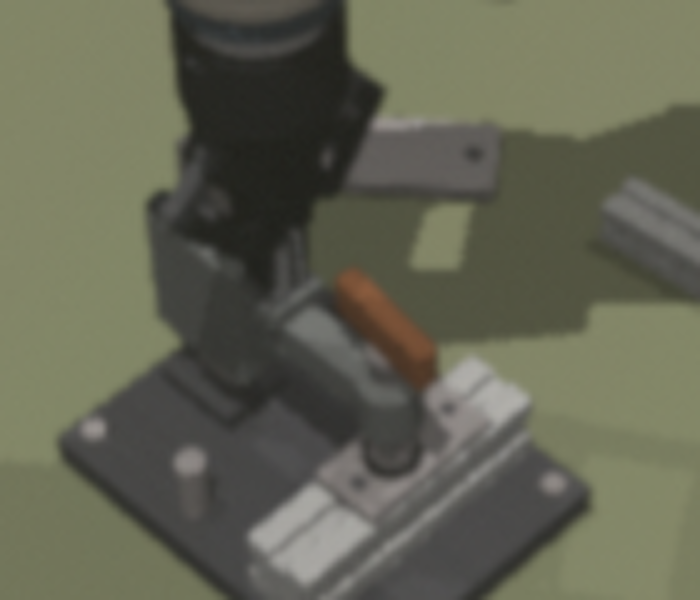

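Emit:
carry_out(plan=[[[0, 0, 0.0005], [0, 0, 0], 0], [[0, 0, 0.001], [0, 0, 0], 0], [[0, 0, 0.001], [0, 0, 0], 0]])

```text
time: 6.8
eef_pos: [0.5639, 0.1257, 0.1407]
eef_rot: [0.571, 3.088, 0.0]
contact_force: [-0.1, -1.6, 10.8]
finger_gap: 0.0003
```

Emit:
carry_out(plan=[[[0, 0, 0.0005], [0, 0, 0], 0], [[0, 0, 0.0005], [0, 0, 0], 0]])

```text
time: 6.97
eef_pos: [0.564, 0.1257, 0.1403]
eef_rot: [0.571, 3.087, 0.0]
contact_force: [-0.2, -1.3, 12.0]
finger_gap: 0.0002
```

Emit:
carry_out(plan=[[[0, 0, 0.0005], [0, 0, 0], 0], [[0, 0, 0.0005], [0, 0, 0], 0]])

```text
time: 7.13
eef_pos: [0.5641, 0.1256, 0.1399]
eef_rot: [0.571, 3.087, 0.001]
contact_force: [-0.3, -1.5, 12.1]
finger_gap: -0.0001
```

Emit:
carry_out(plan=[[[0, 0, 0.0005], [0, 0, 0], 0], [[0, 0, 0.0005], [0, 0, 0], 0]])

```text
time: 7.3
eef_pos: [0.5643, 0.1256, 0.1395]
eef_rot: [0.571, 3.087, 0.001]
contact_force: [-0.5, -2.0, 13.3]
finger_gap: -0.0002
```

Emit:
carry_out(plan=[[[0, 0, 0.0005], [0, 0, 0], 0], [[0, 0, 0.0005], [0, 0, 0], 0]])

```text
time: 7.47
eef_pos: [0.5645, 0.1256, 0.1391]
eef_rot: [0.571, 3.086, 0.001]
contact_force: [-0.0, -1.7, 12.8]
finger_gap: 0.0001
```

Emit:
carry_out(plan=[[[0, 0, 0], [0, 0, 0], 0], [[0, 0, 0], [0, 0, 0], 0]])

```text
time: 7.63
eef_pos: [0.5645, 0.1256, 0.1391]
eef_rot: [0.571, 3.086, 0.001]
contact_force: [0.1, -1.8, 12.5]
finger_gap: 0.0002
```

Emit:
carry_out(plan=[[[0, 0, 0.0005], [0, 0, 0], 0], [[0, 0, 0.0005], [0, 0, 0], 0]])

```text
time: 7.8
eef_pos: [0.5646, 0.1256, 0.1386]
eef_rot: [0.571, 3.086, 0.001]
contact_force: [1.1, -3.0, 13.2]
finger_gap: 0.0002
```

Emit:
carry_out(plan=[[[0, 0, 0.0005], [0, 0, 0], 0], [[0, 0, 0.0005], [0, 0, 0], 0]])

```text
time: 7.97
eef_pos: [0.5648, 0.1255, 0.1382]
eef_rot: [0.57, 3.086, 0.001]
contact_force: [0.7, -2.5, 13.2]
finger_gap: -0.0002
```

Emit:
carry_out(plan=[[[0, 0, 0.0005], [0, 0, 0], 0], [[0, 0, 0.0005], [0, 0, 0], 0]])

```text
time: 8.13
eef_pos: [0.5648, 0.1256, 0.138]
eef_rot: [0.571, 3.086, 0.001]
contact_force: [-0.8, -2.8, 15.7]
finger_gap: -0.0002
```

Emit:
carry_out(plan=[[[0, 0, 0.0004], [0, 0, 0], 0], [[0, 0, 0.0004], [0, 0, 0], 0]])

```text
time: 8.3
eef_pos: [0.5648, 0.1256, 0.1378]
eef_rot: [0.571, 3.086, 0.001]
contact_force: [-0.5, -2.7, 17.3]
finger_gap: 0.0003
```

```bash
python3 look.py side4
```

```text
[0.5648 0.1256 0.1378] [0.5705 3.0855 0.001 ] [-0.4659 -2.667  17.3206] [-0.5672  0.1955 -0.0549] -1.0058110799977866
rest [0.5668 0.1255 0.1317] 0.95
rest [0.4946 0.1463 0.0625] 0.66
grip [0.5004 0.1538 0.17  ] 0.61
plate [ 0.5962 -0.0783 -0.0038] 0.8
plate [0.4946 0.1447 0.061 ] 0.56
profile [0.4956 0.1526 0.021 ] 0.94
profile [ 0.4211 -0.0688  0.0005] 0.89
```

View pics/side4.png

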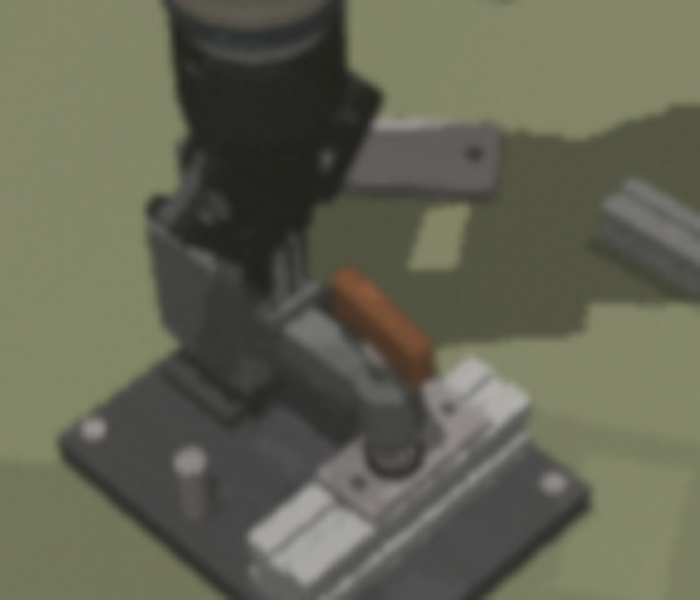

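Emit:
carry_out(plan=[[[0, 0, 0], [0, 0, 0], 0], [[0, 0, 0], [0, 0, 0], 0], [[0, 0, 0], [0, 0, 0], 0]])

```text
time: 8.85
eef_pos: [0.5648, 0.1256, 0.1378]
eef_rot: [0.571, 3.085, 0.001]
contact_force: [-0.4, -3.2, 18.2]
finger_gap: -0.0003
```

Emit:
carry_out(plan=[[[0, 0, -0.004], [0, 0, 0], 0], [[0, 0, -0.03], [0, 0, 0], 0], [[0, 0, -0.065], [0, 0, 0], 0], [[0, 0, -0.1], [0, 0, 0], 0], [[0, 0, -0.1], [0, 0, 0], 0]])

```text
time: 9.27
eef_pos: [0.5662, 0.1265, 0.2418]
eef_rot: [0.57, 3.081, 0.006]
contact_force: [2.0, 0.2, 0.1]
finger_gap: -0.0001
```

```bash
python3 look.py side5
```

```text
[0.5662 0.1265 0.2418] [0.5699 3.0807 0.0056] [2.0107 0.1851 0.1398] [0.011  0.0124 0.0275] -1.0057881328364
rest [0.5645 0.1268 0.1306] 0.83
grip [0.4985 0.1556 0.1695] 0.49
pad_face [0.4979 0.1545 0.0668] 0.64
pad_face [ 0.2978 -0.3093 -0.0018] 0.5
plate [0.4983 0.1456 0.064 ] 0.64
plate [ 0.597  -0.078  -0.0042] 0.64
profile [0.4944 0.1529 0.0203] 0.93
profile [ 0.4236 -0.0716 -0.0006] 0.65
```

View pics/side5.png

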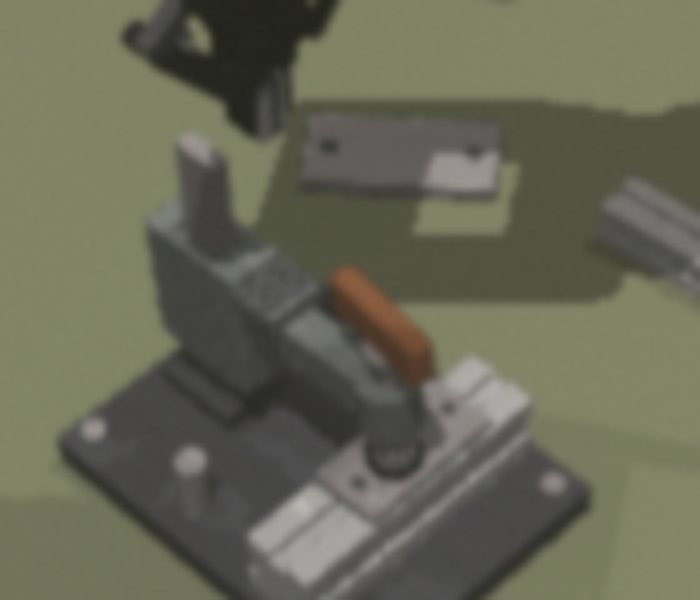

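```bash
python3 - <<'E'
from h import *
np.set_printoptions(precision=4,suppress=True)
s=vision.capture('side'); save(s,'s6')
a=s['color'][280:315,265:305,::-1]; cv2.imwrite('pics/s6z.png',cv2.resize(a,None,fx=16,fy=16,interpolation=2))
t=vision.capture('top'); save(t,'t6')
a=t['color'][170:260,220:310,::-1]; cv2.imwrite('pics/t6z.png',cv2.resize(a,None,fx=6,fy=6,interpolation=2))
# tip bias
print(proj(s,monitor.state()['eef_pos']-[0,0,.008]))
E
```

```text
[263.5265 257.5128]
```

View pics/s6z.png

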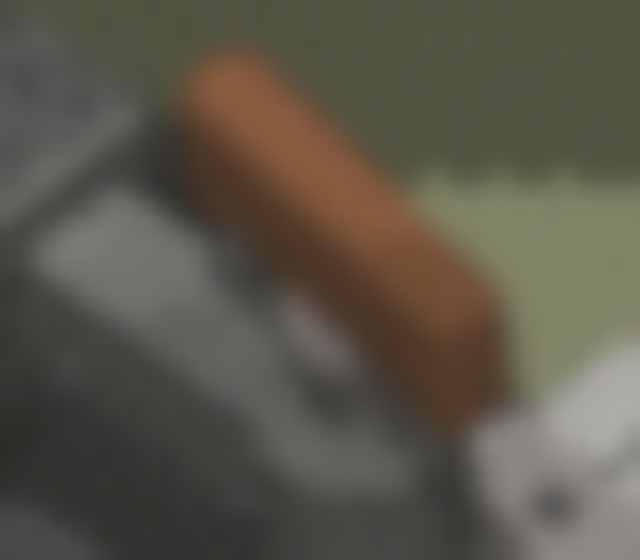

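View pics/t6z.png

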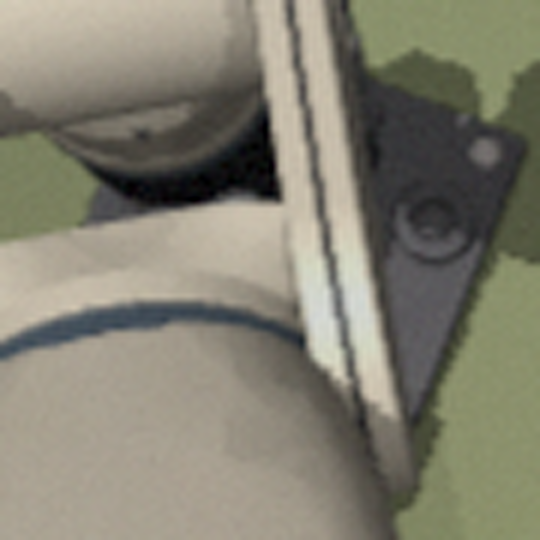

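```bash
python3 - <<'E'
from h import *
np.set_printoptions(precision=4,suppress=True)
s=vision.capture('side')
f=lambda u,o,k:(np.array(u)+.5)/k-.5+o
for z in (.168,.170,.172):
    W=np.array([ray(s,f(u,[265,280],16),z) for u in [(183,95),(255,48),(505,288),(438,328)]])
    print(W[:,:2].tolist(), W.mean(0)); d=W[0]+W[1]-W[2]-W[3]; print(np.linalg.norm(d)/2,np.degrees(np.arctan2(d[1],d[0])))
a=s['color'][235:275,240:285,::-1]; a=cv2.resize(a,None,fx=14,fy=14,interpolation=2)
st=monitor.state(); u=((proj(s,st['eef_pos']-[0,0,.008])-[240,235]+.5)*14-.5).astype(int); print(u)
cv2.circle(a,tuple(int(i) for i in u),3,(0,0,255),-1); cv2.imwrite('pics/tip6.png',a)
# baseplate corners expected
c=np.array([.541,.133]);t=np.radians(-21);R=np.array([[np.cos(t),-np.sin(t)],[np.sin(t),np.cos(t)]])
b=s['color'][230:370,200:350,::-1]; b=cv2.resize(b,None,fx=5,fy=5,interpolation=2)
for q in [(.105,.08),(.105,-.08),(-.105,-.08),(-.105,.08)]:
    v=((proj(s,[*(c+R@q),.02])-[200,230]+.5)*5-.5).astype(int); cv2.circle(b,tuple(int(i) for i in v),3,(0,0,255),-1)
for q in [(.065,.0125),(.075,.0125),(.065,-.0125),(.075,-.0125)]:
    v=((proj(s,[*(c+R@q),.187])-[200,230]+.5)*5-.5).astype(int); cv2.circle(b,tuple(int(i) for i in v),2,(255,0,255),-1)
cv2.imwrite('pics/ov6.png',b)
E
```

```text
[[0.5262491439727273, 0.14345200465385655], [0.5206877059552775, 0.13155821885467744], [0.47071056881492546, 0.15820391490671493], [0.47625085364903974, 0.1683051827378762]] [0.4985 0.1504 0.168 ]
0.056229930050416405 -27.25368937476076
[[0.5254295276118081, 0.1450251998084583], [0.5198791809888448, 0.13315513425390335], [0.47000171521794665, 0.15974768974672682], [0.4755309508441995, 0.1698288122223205]] [0.4977 0.1519 0.17  ]
0.05611778849023298 -27.253689374760835
[[0.5246099112508891, 0.14659839496305982], [0.5190706560224122, 0.13475204965312937], [0.46929286162096784, 0.16129146458673882], [0.47481104803935925, 0.17135244170676456]] [0.4969 0.1535 0.172 ]
0.056005646930049856 -27.25368937476075
[334 320]
```

View pics/tip6.png

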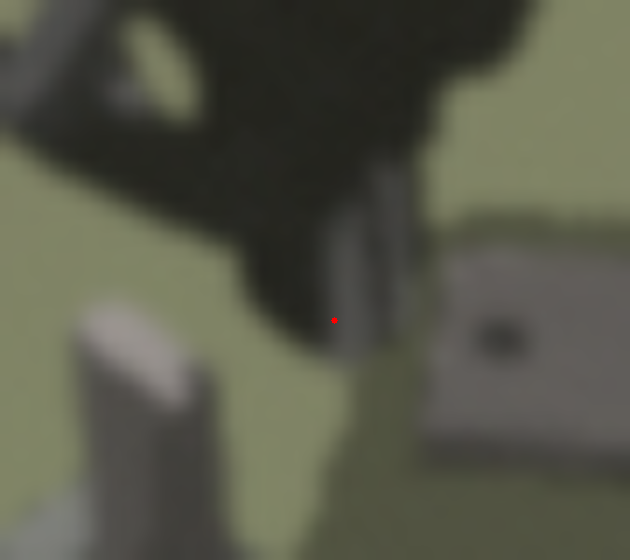

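View pics/ov6.png

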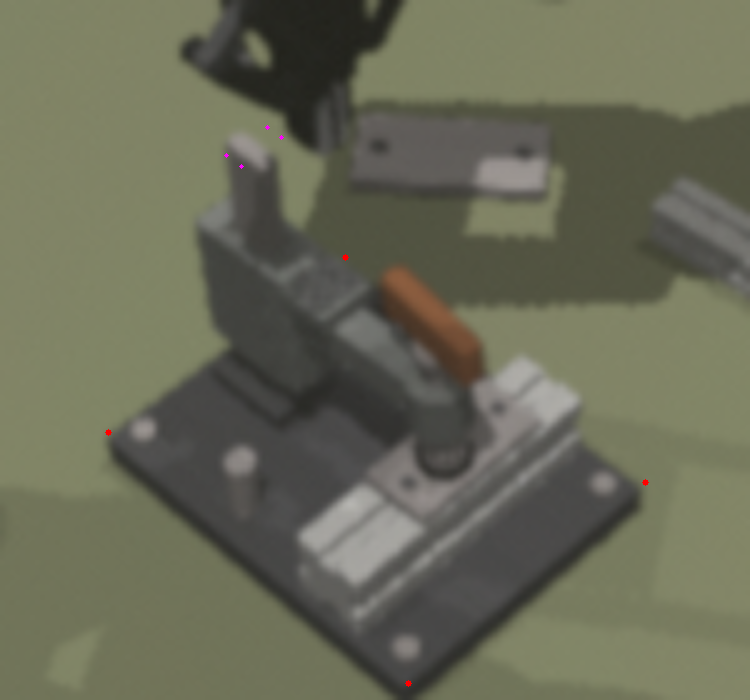

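```bash
python3 - <<'E'
from h import *
np.set_printoptions(precision=4,suppress=True)
s=vision.capture('side')
f=lambda u,o,k:(np.array(u)+.5)/k-.5+o
B=np.mean([(108-108,443-433),(640-645,490-482),(406-408,695-683)],0)/5; print(B)
for z in (.168,.170,.172):
    W=np.array([ray(s,f(u,[265,280],16)-B,z) for u in [(183,95),(255,48),(505,288),(438,328)]])
    print(W.mean(0))
W=np.array([ray(s,f(u,[190,230],4)-B,.212) for u in [(362,172),(415,235)]]);print('initial',W.mean(0))
E
```

```text
[-0.4667  2.    ]
[0.4999 0.1446 0.168 ]
[0.4992 0.1462 0.17  ]
[0.4984 0.1478 0.172 ]
initial [0.4947 0.1502 0.212 ]
```

Emit:
carry_out(plan=[[[0.036, -0.002, 0], [0.1, 1.5, 3.5], 0.05], [[0.0719, -0.0041, 0.01], [0.18, 2.9, 7.0], 0.05], [[0.0719, -0.0041, 0.03], [0.18, 2.9, 7.0], 0.05], [[0.0719, -0.0041, 0.03], [0.18, 2.9, 7.0], 0.05], [[0.0719, -0.0041, 0.03], [0.18, 2.9, 7.0], 0.05]])

```text
time: 10.18
eef_pos: [0.4942, 0.1476, 0.2051]
eef_rot: [-0.745, -2.999, -0.008]
contact_force: [0.9, -0.4, 0.3]
finger_gap: 0.0495
```

```bash
cat > look2.py <<'E'
from h import *
import sys
from scipy.spatial.transform import Rotation as Ro
np.set_printoptions(precision=4,suppress=True)
st=monitor.state(); R=Ro.from_rotvec(st['eef_rot']).as_matrix(); print(st['time'],st['eef_pos'],st['contact_force'],st['ft_torque'],st['q'][5],st['finger_gap']); print(R, 'yaw',np.degrees(np.arctan2(R[1,0],R[0,0])))
tgt=np.array([.4976,.1484,.146]); print('to target in tool axes',R.T@(tgt-st['eef_pos']))
s=vision.capture('side'); k=8
a=s['color'][250:325,240:330,::-1]; a=cv2.resize(a,None,fx=k,fy=k,interpolation=2)
for dz in [0,.008,-.011]:
    u=((proj(s,st['eef_pos']+R[:,2]*dz)+[-.5,2.0]-[240,250]+.5)*k-.5).astype(int); cv2.circle(a,tuple(int(i) for i in u),2,(0,0,255),-1)
cv2.imwrite('pics/%s.png'%sys.argv[1],a)
E
python3 look2.py h1
```

```text
10.1833 [0.4942 0.1476 0.2051] [ 0.9339 -0.3656  0.3161] [-0.017  -0.0646  0.0248] -0.8526662042014636 0.049474966642504836
[[-0.8823  0.4681 -0.0489]
 [ 0.4678  0.8836  0.0175]
 [ 0.0514 -0.0074 -0.9987]] yaw 152.0664192305768
to target in tool axes [-0.0057  0.0027  0.0589]
```

View pics/h1.png

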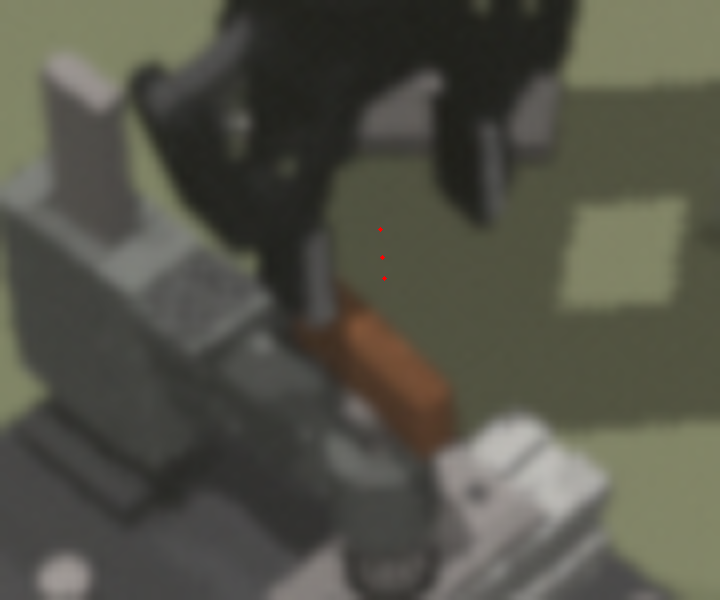

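Emit:
carry_out(plan=[[[-0.0057, 0.0027, 0.01], [0, 0, 0], 0.05], [[-0.0057, 0.0027, 0.027], [0, 0, 0], 0.05], [[-0.0057, 0.0027, 0.027], [0, 0, 0], 0.05]])

```text
time: 10.48
eef_pos: [0.4995, 0.1474, 0.1764]
eef_rot: [-0.747, -2.998, -0.008]
contact_force: [-1.0, 0.4, -1.3]
finger_gap: 0.0502
```

```bash
python3 look2.py h2
```

```text
10.4833 [0.4995 0.1474 0.1764] [-0.9643  0.3631 -1.2548] [-0.0387  0.0416 -0.0016] -0.8568563026108404 0.05019640068369
[[-0.8818  0.4691 -0.0495]
 [ 0.4688  0.8831  0.0174]
 [ 0.0519 -0.0079 -0.9986]] yaw 152.0002550672384
to target in tool axes [0.0006 0.0002 0.0304]
```

View pics/h2.png

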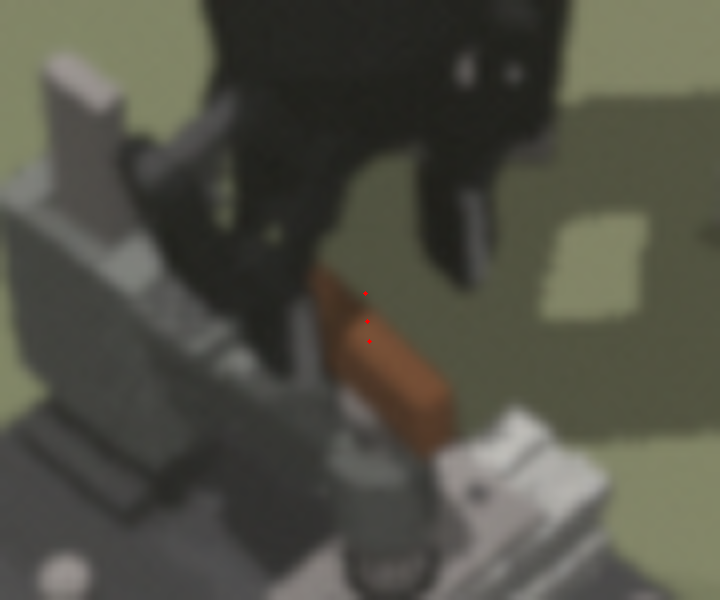

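Emit:
carry_out(plan=[[[0.0006, 0.0002, 0.012], [0, 0, 0], 0.05], [[0.0006, 0.0002, 0.024], [0, 0, 0], 0.05], [[0.0006, 0.0002, 0.03], [0, 0, 0], 0.05], [[0.0006, 0.0002, 0.03], [0, 0, 0], 0.05]])

```text
time: 10.87
eef_pos: [0.4974, 0.1487, 0.1478]
eef_rot: [-0.747, -2.998, -0.008]
contact_force: [0.5, 0.3, 0.2]
finger_gap: 0.0501
```

```bash
python3 look2.py h3
```

```text
10.8667 [0.4974 0.1487 0.1478] [0.4552 0.2839 0.2472] [-0.0212  0.0125  0.0418] -0.8571150271680156 0.05006473819922361
[[-0.8819  0.4689 -0.0489]
 [ 0.4686  0.8832  0.0177]
 [ 0.0515 -0.0073 -0.9986]] yaw 152.01679887230003
to target in tool axes [-0.0004 -0.0002  0.0018]
```

View pics/h3.png

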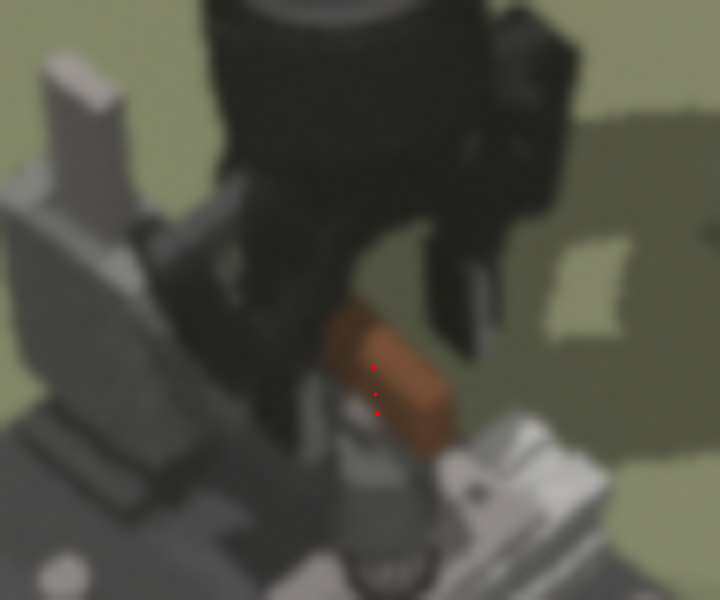

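Emit:
carry_out(plan=[[[0, 0, 0], [0, 0, 0], 0.02], [[0, 0, 0], [0, 0, 0], 0.02], [[0, 0, 0], [0, 0, 0], 0.0175], [[0, 0, 0], [0, 0, 0], 0.0175]], grip_force=20)

```text
time: 11.25
eef_pos: [0.4988, 0.1494, 0.1494]
eef_rot: [-0.748, -3.002, -0.012]
contact_force: [1.6, 2.1, 2.4]
finger_gap: 0.0182
```

```bash
python3 look2.py h4
```

```text
11.25 [0.4988 0.1494 0.1494] [1.5701 2.1411 2.3917] [ 0.4782 -0.159  -0.0151] -0.8570141262047947 0.01820132828096348
[[-0.8821  0.469  -0.0448]
 [ 0.4686  0.8832  0.0192]
 [ 0.0486 -0.004  -0.9988]] yaw 152.0202384305874
to target in tool axes [ 0.0004 -0.0015  0.0034]
```

View pics/h4.png

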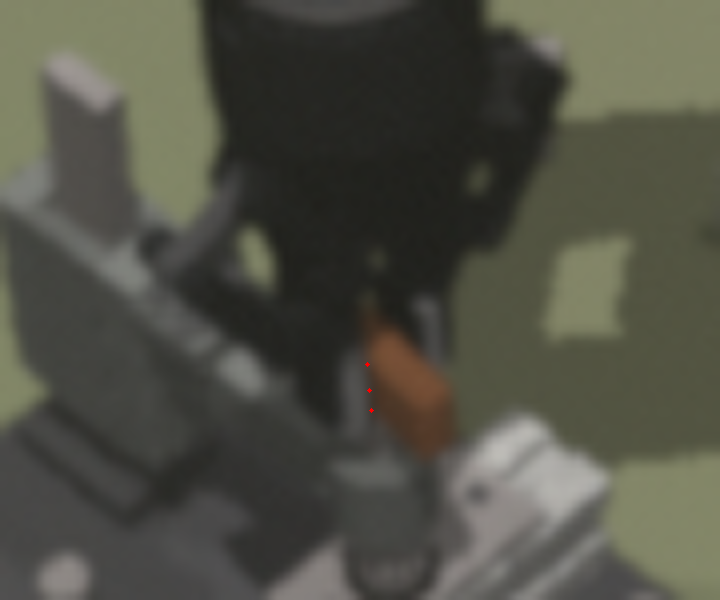

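Emit:
carry_out(plan=[[[0, 0.002, 0], [0, 0, 0], 0.02], [[0, 0.002, 0], [0, 0, 0], 0.0175], [[0, 0.002, 0], [0, 0, 0], 0.0175]], grip_force=20)

```text
time: 11.55
eef_pos: [0.4987, 0.1503, 0.1488]
eef_rot: [-0.746, -3.0, -0.008]
contact_force: [-1.3, -1.8, 5.7]
finger_gap: 0.0185
```

```bash
python3 look2.py h5
```

```text
11.55 [0.4987 0.1503 0.1488] [-1.2538 -1.8359  5.7387] [-0.2408  0.062   0.0331] -0.854267057996063 0.018522745259136417
[[-0.8823  0.4683 -0.0472]
 [ 0.468   0.8835  0.0173]
 [ 0.0498 -0.0068 -0.9987]] yaw 152.0549844294657
to target in tool axes [-0.0001 -0.0022  0.0028]
```

View pics/h5.png

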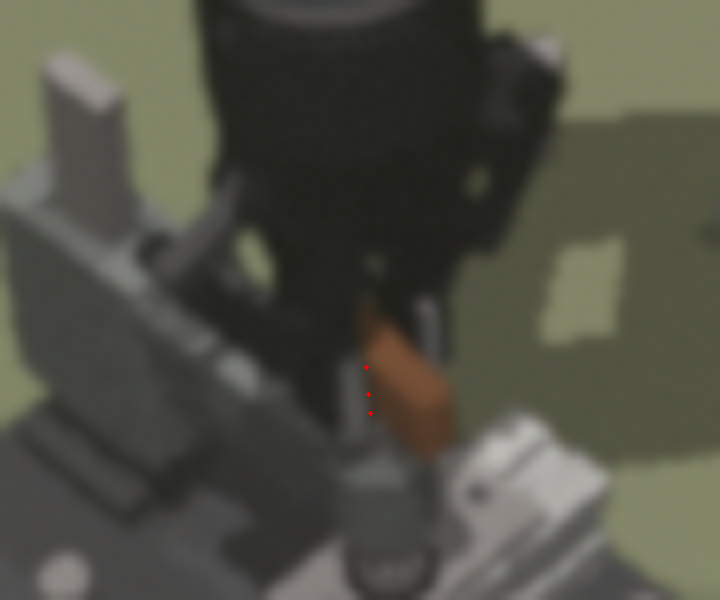

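Emit:
carry_out(plan=[[[0, 0.002, -0.003], [0, 0, 0], 0.022], [[0, 0.001, -0.003], [0, 0, 0], 0.022]], grip_force=20)

```text
time: 11.77
eef_pos: [0.4988, 0.1514, 0.1513]
eef_rot: [-0.746, -2.999, -0.008]
contact_force: [0.4, -0.6, -0.1]
finger_gap: 0.0222
```

Emit:
carry_out(plan=[[[0, 0, 0], [0, 0, 0], 0.022]])

```text
time: 11.85
eef_pos: [0.4988, 0.1514, 0.1512]
eef_rot: [-0.747, -2.999, -0.009]
contact_force: [-0.7, 0.9, 0.3]
finger_gap: 0.0217
```

Emit:
carry_out(plan=[[[0, 0, 0], [0, 0, 0], 0.018], [[0, 0, 0], [0, 0, 0], 0.018]])

```text
time: 12.02
eef_pos: [0.4989, 0.1516, 0.1513]
eef_rot: [-0.747, -2.999, -0.009]
contact_force: [-2.1, 1.3, 1.3]
finger_gap: 0.0181
```

Emit:
carry_out(plan=[[[0, 0, 0], [0, 0, 0], 0.016], [[0, 0, 0], [0, 0, 0], 0.016]])

```text
time: 12.18
eef_pos: [0.4989, 0.1516, 0.1514]
eef_rot: [-0.747, -2.999, -0.009]
contact_force: [-2.2, 1.0, 2.2]
finger_gap: 0.0174
```

Emit:
carry_out(plan=[[[0, 0, 0], [0, 0, 0], 0.012], [[0, 0, 0], [0, 0, 0], 0.01], [[0, 0, 0], [0, 0, 0], 0.01]], grip_force=25)

```text
time: 12.43
eef_pos: [0.4989, 0.1515, 0.1513]
eef_rot: [-0.747, -2.999, -0.009]
contact_force: [-3.2, 0.8, 2.1]
finger_gap: 0.0169
```

```bash
python3 look2.py h6
```

```text
12.4333 [0.4989 0.1515 0.1513] [-3.2182  0.8442  2.0919] [ 0.1777  0.496  -0.0462] -0.8527306772335453 0.016922072641601095
[[-0.882   0.4688 -0.0479]
 [ 0.4685  0.8833  0.0181]
 [ 0.0508 -0.0065 -0.9987]] yaw 152.02546662206774
to target in tool axes [-0.0005 -0.0034  0.0053]
```

View pics/h6.png

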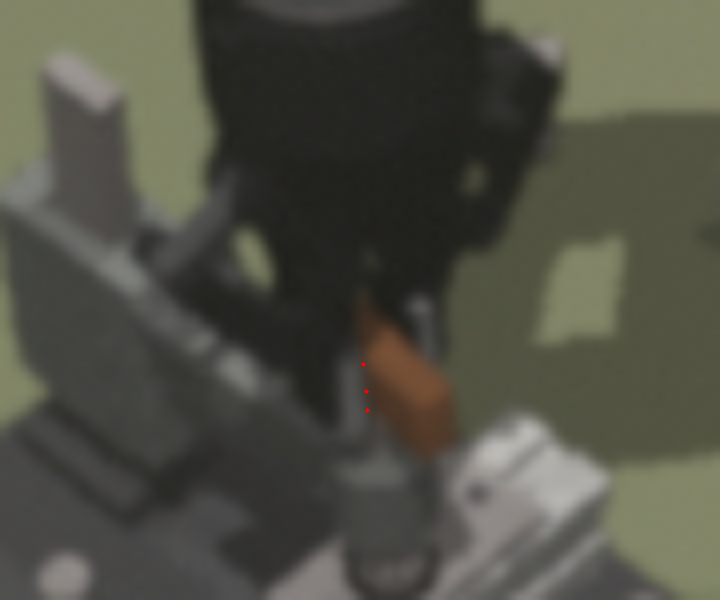

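Emit:
carry_out(plan=[[[0, 0, 0], [0, 0, 0], 0.008], [[0, 0, 0], [0, 0, 0], 0.008], [[0, 0, 0], [0, 0, 0], 0.008]], grip_force=40)

```text
time: 12.73
eef_pos: [0.499, 0.1515, 0.1514]
eef_rot: [-0.747, -2.999, -0.009]
contact_force: [-5.2, 1.3, 3.0]
finger_gap: 0.0157
```

Emit:
carry_out(plan=[[[0.0015, 0, 0], [0, 0, 1], 0.006], [[0.0015, 0, 0.0002], [0, 0, 5], 0.006], [[0.0015, 0, 0.0003], [0, 0, 10], 0.006], [[0.0015, 0, 0.0005], [0, 0, 15], 0.006], [[0.0015, 0, 0.0007], [0, 0, 20], 0.006]], grip_force=50)

```text
time: 13.15
eef_pos: [0.4987, 0.1518, 0.151]
eef_rot: [-1.263, -2.823, 0.004]
contact_force: [-0.9, -2.3, 4.1]
finger_gap: 0.0146
```

```bash
cat >> look2.py <<'E'
print('F tool',R.T@st['contact_force'],'T tool',R.T@st['ft_torque'])
E
python3 look2.py h7
```

```text
13.15 [0.4987 0.1518 0.151 ] [-0.893  -2.3064  4.1346] [-0.447   0.2012  0.1706] -0.49692583125409895 0.014587579320549871
[[-0.6653  0.7452 -0.0455]
 [ 0.7453  0.6665  0.0173]
 [ 0.0432 -0.0224 -0.9988]] yaw 131.75588940533524
to target in tool axes [-0.002 -0.003  0.005]
F tool [-0.9461 -2.2953 -4.1289] T tool [ 0.4547 -0.2028 -0.1466]
```

View pics/h7.png

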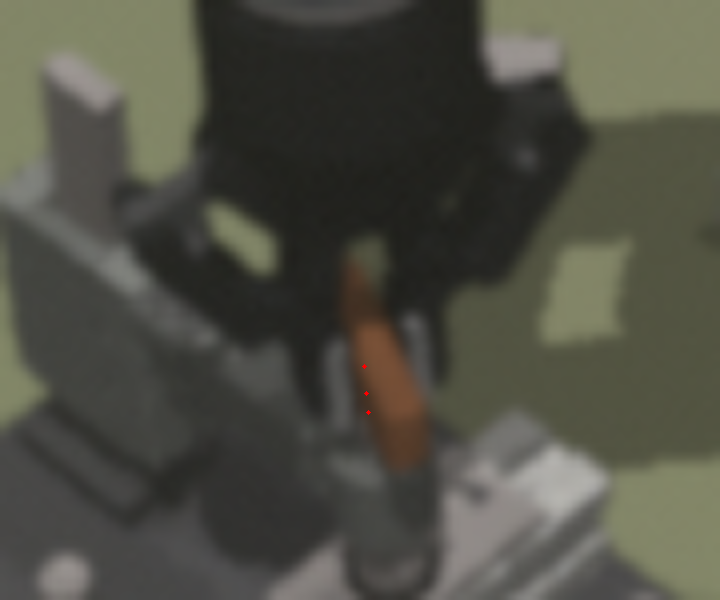

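Emit:
carry_out(plan=[[[0, -0.0005, 0], [0, 0, 5], 0.006], [[0, -0.0005, 0], [0, 0, 10], 0.006], [[0, -0.0005, 0], [0, 0, 15], 0.006], [[0, -0.0005, 0], [0, 0, 20], 0.006], [[0, -0.0005, 0.0002], [0, 0, 25], 0.006]])

```text
time: 13.62
eef_pos: [0.4983, 0.1516, 0.1506]
eef_rot: [-1.843, -2.486, 0.02]
contact_force: [-0.4, -1.1, 2.5]
finger_gap: 0.015
```

```bash
python3 look2.py h8
```

```text
13.6167 [0.4983 0.1516 0.1506] [-0.361  -1.1041  2.5282] [-0.3105 -0.07    0.208 ] -0.06337226999715592 0.015006443958551788
[[-0.2902  0.9559 -0.0454]
 [ 0.9565  0.2912  0.0175]
 [ 0.03   -0.0383 -0.9988]] yaw 106.87866275370658
to target in tool axes [-0.0029 -0.0015  0.0046]
F tool [-0.8756 -0.7635 -2.5282] T tool [ 0.0294 -0.3252 -0.1949]
```

Forces small, torque growing as expected.

Emit:
carry_out(plan=[[[-0.0003, -0.0003, 0], [0, 0, 5], 0.006], [[-0.0003, -0.0003, 0.0002], [0, 0, 10], 0.006], [[-0.0003, -0.0003, 0.0003], [0, 0, 15], 0.006], [[-0.0003, -0.0003, 0.0005], [0, 0, 20], 0.006], [[-0.0003, -0.0003, 0.0007], [0, 0, 25], 0.006]])

```text
time: 14.08
eef_pos: [0.498, 0.1514, 0.15]
eef_rot: [-2.338, -2.033, 0.035]
contact_force: [0.7, -1.3, 2.0]
finger_gap: 0.0148
```

```bash
python3 look2.py h9
```

```text
14.0833 [0.498  0.1514 0.15  ] [ 0.6924 -1.3472  1.9919] [-0.1275 -0.015   0.204 ] 0.37045337164468495 0.014756225694258534
[[ 0.1393  0.9892 -0.0457]
 [ 0.9902 -0.1386  0.0179]
 [ 0.0114 -0.0477 -0.9988]] yaw 81.99333792702369
to target in tool axes [-0.0031  0.0002  0.004 ]
F tool [-1.2148  0.7765 -2.0453] T tool [-0.0302 -0.1337 -0.1982]
```

View pics/h9.png

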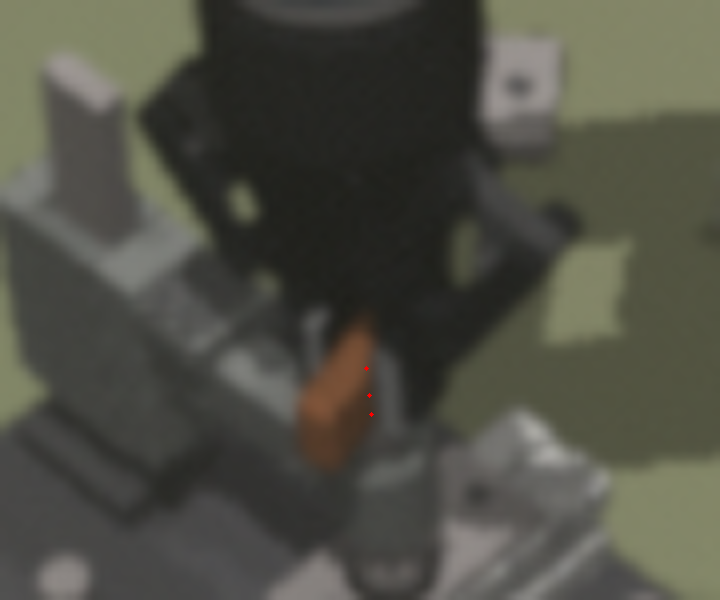

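Emit:
carry_out(plan=[[[-0.0003, 0.0002, 0], [0, 0, 5], 0.006], [[-0.0003, 0.0002, 0.0002], [0, 0, 10], 0.006], [[-0.0003, 0.0002, 0.0003], [0, 0, 15], 0.006], [[-0.0003, 0.0002, 0.0005], [0, 0, 20], 0.006], [[-0.0003, 0.0002, 0.0007], [0, 0, 25], 0.006]])

```text
time: 14.55
eef_pos: [0.4978, 0.1514, 0.1494]
eef_rot: [-2.726, -1.483, 0.05]
contact_force: [-1.1, 0.6, 4.5]
finger_gap: 0.0152
```

```bash
python3 look2.py h10
```

```text
14.55 [0.4978 0.1514 0.1494] [-1.118   0.6264  4.5472] [0.1076 0.1331 0.1298] 0.8046322290546598 0.015206025179935662
[[ 0.5432  0.8383 -0.0464]
 [ 0.8395 -0.543   0.0184]
 [-0.0098 -0.0489 -0.9988]] yaw 57.09623172994248
to target in tool axes [-0.0026  0.0017  0.0034]
F tool [-0.1259 -1.4998 -4.4781] T tool [ 0.1689  0.0116 -0.1322]
```

Emit:
carry_out(plan=[[[0, -0.0002, 0], [0, 0, 5], 0.006], [[0, -0.0002, 0.0], [0, 0, 10], 0.006], [[0, -0.0002, 0.0002], [0, 0, 15], 0.006], [[0, -0.0002, 0.0003], [0, 0, 20.5], 0.006], [[0, -0.0002, 0.0003], [0, 0, 20.5], 0.006]])

```text
time: 15.02
eef_pos: [0.4975, 0.1515, 0.149]
eef_rot: [-2.951, -0.977, 0.06]
contact_force: [-0.3, 0.2, 2.2]
finger_gap: 0.0148
```

```bash
python3 look2.py h11; python3 - <<'E'
from h import *
s=vision.capture('side')
for t in ['plate','profile']:
    for r in finder.place_of(s,t)[:2]: print(t,np.round(r['centre'],4),round(r['confidence'],2))
E
```

```text
15.0167 [0.4975 0.1515 0.149 ] [-0.3292  0.2044  2.1569] [0.1344 0.0657 0.0259] 1.1615393732816333 0.014829023030632636
[[ 0.8018  0.5958 -0.0465]
 [ 0.5971 -0.802   0.0184]
 [-0.0264 -0.0425 -0.9987]] yaw 36.67436854927038
to target in tool axes [-0.0017  0.0027  0.003 ]
F tool [-0.1988 -0.4518 -2.1351] T tool [ 0.1463  0.0263 -0.0309]
plate [0.4974 0.1461 0.0617] 0.6
plate [ 0.5992 -0.0792 -0.0017] 0.59
profile [0.4954 0.1538 0.0164] 0.82
profile [ 0.4252 -0.0706 -0.0025] 0.63
```

View pics/h11.png

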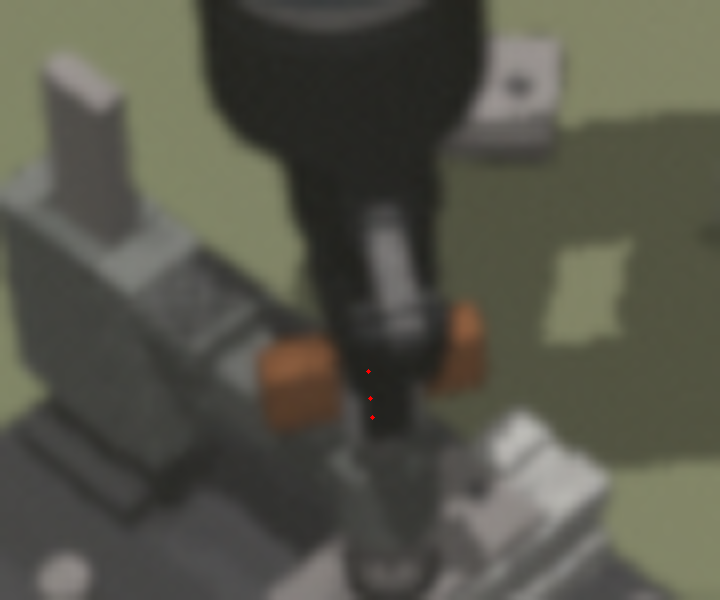

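Emit:
carry_out(plan=[[[0, 0, 0], [0, 0, 0], 0.02], [[0, 0, 0], [0, 0, 0], 0.03], [[0, 0, 0], [0, 0, 0], 0.045], [[0, 0, 0], [0, 0, 0], 0.045]])

```text
time: 15.55
eef_pos: [0.4971, 0.1512, 0.1488]
eef_rot: [-2.952, -0.975, 0.061]
contact_force: [-0.0, 0.6, 0.4]
finger_gap: 0.0451
```

Emit:
carry_out(plan=[[[0, 0, -0.01], [0, 0, 0], 0.045], [[0, 0, -0.04], [0, 0, 0], 0.045], [[0, 0, -0.08], [0, 0, 0], 0.045], [[0, 0, -0.11], [0, 0, 0], 0.045], [[0, 0, -0.11], [0, 0, 0], 0.045]])

```text
time: 15.97
eef_pos: [0.5061, 0.1501, 0.2657]
eef_rot: [-2.953, -0.975, 0.044]
contact_force: [0.5, 0.1, 0.0]
finger_gap: 0.045
```

```bash
python3 look.py e1
```

```text
[0.5061 0.1501 0.2657] [-2.9532 -0.9754  0.0437] [0.4511 0.078  0.0427] [-0.007  -0.1063  0.0057] 1.1674073156717153
rest [0.5685 0.1256 0.1316] 0.88
grip [0.5    0.153  0.1667] 0.64
pad_face [0.4946 0.1544 0.0727] 0.45
plate [0.495  0.1441 0.0635] 0.65
plate [ 0.597  -0.0802 -0.0003] 0.6
profile [0.4955 0.1514 0.0183] 0.65
profile [ 0.4221 -0.0715 -0.0019] 0.59
```

View pics/e1.png

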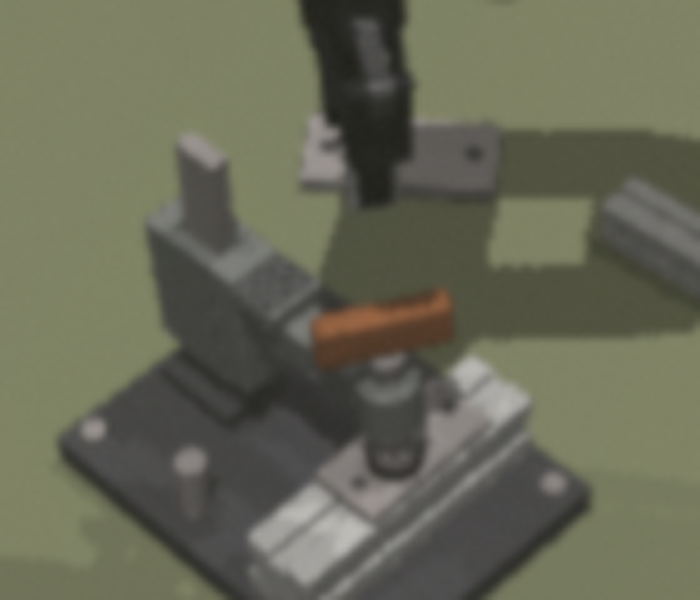

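```bash
python3 - <<'E'
from h import *
s=vision.capture('side')
a=s['color'][280:310,268:306,::-1]; cv2.imwrite('pics/e2.png',cv2.resize(a,None,fx=20,fy=20,interpolation=2))
E
```

```text
(no output)
```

View pics/e2.png

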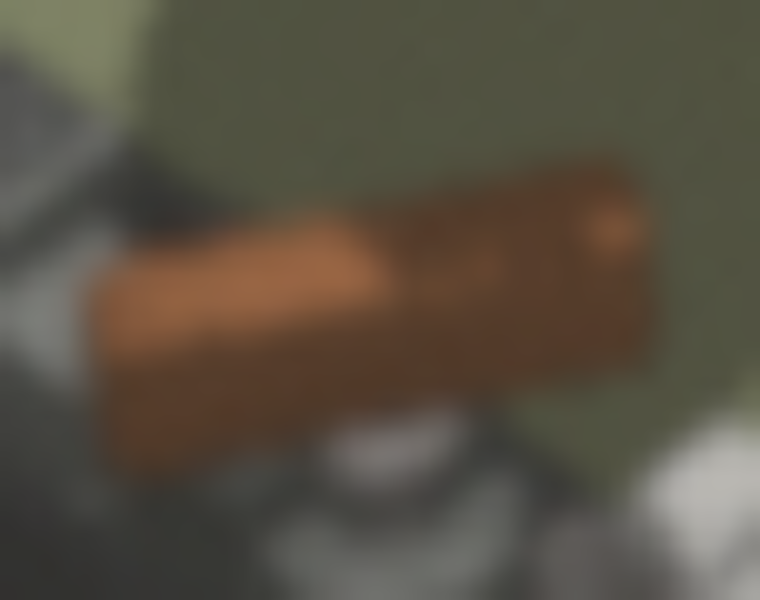

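```bash
python3 - <<'E'
from h import *
s=vision.capture('side')
f=lambda u:(np.array(u)+.5)/20-.5+[268,280]-np.array([-.5,2])
for a,b,z in [((90,268),(610,155),.167),((110,362),(640,250),.167),((140,482),(645,368),.141)]:
    d=ray(s,f(a),z)-ray(s,f(b),z); print(np.linalg.norm(d),np.degrees(np.arctan2(d[1],d[0])))
E
```

```text
0.05978192747882745 39.17184058412065
0.06036756493749031 38.623936643177196
0.0587288963275771 39.490061044045916
```

```bash
python3 -c "
from bench import ctrl,monitor
print(monitor.state()['contact_force']);print(ctrl.job_done())"
```

```text
[ 0.31623801 -0.691697    0.16107851]
the job is handed in; nothing more can be done
None
```

I pushed the jaw down at the rest with closed fingers until the pad landed and the jaw bound on the bar. I then turned the handle about 2.0 rad clockwise, let go, retreated and handed the job in at about 16 s; it gave no verdict.

- **Binding the jaw:** The push stayed at about 13 N while the jaw tipped, stiffened to about 18 N at the end, and the jaw stayed tipped after I lifted off. That is a little more than the 14 N you named and well under 40 N.
- **Tightening:** By tool angle the handle turned 115° (2.0 rad), and a picture afterwards put it at about 113–115°. That gives an estimated 42–44 N clamping force. I could not measure the clamping force directly.
- **Torque:** While turning it read about 0.13–0.20 Nm, roughly as expected. It was too noisy to confirm the force.
- **Gripping the handle:** My first close was 2–3 mm off centre and pressed on the handle with up to about 6 N, so I shifted the gripper and closed again. The finger opening settled at about 15 mm on the 14 mm handle.
- **Last checks:** The network positions of plate and profile agreed with the first ones to within about 4 mm, which is its own accuracy. The bystanders near the clamp looked unmoved; I did not re-check the farther ones. The gripper was clear of everything with only sensor noise on the wrist.
- **Disagreement:** The side camera was off by about 2 px from the top camera and the arm. I corrected for it when gripping the handle.

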